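# Thread a rolling pin out of the dish drainer from under its cup shelf

## Robot

A 6-joint arm with a two-finger parallel gripper is mounted at the origin on a cart in front of the work surface, level with it; the furniture and walls round the work are solid. World frame = base frame: x ahead of the robot, y to its left, z up, the work surface at z = 0. Lengths are in m, angles in degrees, forces in N, time in s.
With the tool pointing down it reaches from about 0.3 to 0.75 m from the base axis. Payload 8.5 kg.
Tool frame: the origin (TCP) lies at the very end of the fingers, on their centre line; the grasp point (between the pads) lies 19 mm behind it (env.hold_point_z is the distance from the TCP to the grasp point, in m); z points along the fingers, y is the line along which they close (so a half turn about z gives the same grasp; the last joint's range is limited). The gripper opens to 85 mm and grips with 20 to 120 N. Pads are 22 mm wide; open, the fingers measure 114 mm over their backs; the gripper's body (76 mm by 85 mm) begins 54 mm behind the grasp point. The pads swing forward as they close: fully open they stand 13 mm farther back than shut.
Start: joints at [57.393, 21.807, 74.336, -0, 83.858, -12.336], TCP at [0.191, 0.516, 0.231] pointing down, gripper open.
Joint ranges: [-178.18, 178.18], [-50.72, 133.34], [12.68, 142.11], [-81.47, 261.47], [9.98, 163.14], [-165.26, 165.26]. Speed limits (degrees/s): [136.94, 136.94, 180, 180, 180, 180].

## Interface

Orientations are given as a 3x3 rotation matrix whose columns are the frame's x, y, z axes.
In Python, from rig import env, optics gives the robot as it stands.
- The arm moves only by the shell command python3 -m jog 'ROWS' [OPENING] [FORCE]. ROWS is JSON, a list of rows, each an object with "linear": the shift along the tool's x, y, z in units of 40 mm (1.0 is 40 mm), a list of three; "roll": the turn about the tool's z in units of 5 degrees (1.0 is 5 degrees). A call has 1 to 12 rows; each row shifts and turns the commanded pose from where the row before left it, along the tool's axes as they then stand; what a row does not reach is not made up. A row lasts 1/12 s, in which the tool goes at most 41.7 mm and 7.16 degrees, less where a joint would pass 70% of its speed; a pose out of reach is approached as far as the arm can. A call is refused whole if a number of a shift passes 1 or a number of a turn 1, either way. A call with a gripper value outside its range is refused whole. OPENING is the opening, from -1 (shut) to 1 (fully open), set as the call begins (- or left out, the last holds). The fingers move at their own pace and stop on an object; FORCE is the grip in N (left out, the last holds). Time passes only in rows, so rows that do not move let the fingers close. It gives the time, the measured TCP pose, the force, the opening and the grip force at its end, in the units of the state.
- env.observe(): the state, without advancing time (a new reading comes with each control period).
- optics.get_image(name): name is "side" or "top"; returns the picture (480x640x3 uint8, red, green, blue); there is no depth.
- optics.calibration(name): a dict with "fov_y" (degrees; the focal length in pixels is half the picture's height over the tangent of half this angle, whatever the lens; pixels are square), "cx", "cy" (the principal point, pixels), "D" ([k1, k2, p1, p2, k3] as OpenCV has them; the pictures are not rectified), "T" (4x4, takes a point from camera to world coordinates). Camera axes: x right, y down, z forward; pixel columns grow to the right and rows downward; lengths in m; the calibration is good to about 2 mm. A picture is of the moment at which its call begins. calibration takes no time and is no camera call.
- env.close_job(): hands the job in; it is judged then, once.
The state is a dict: "time_s": time; "q": joint angles; "qvel": joint speeds; "joint_efforts": joint torques, N m; "position": TCP position; "tool_rot": TCP orientation; "ft_force": force on the tool from outside, world axes, zero at the start; "wrist_torque": the same for the moment, N m; "grip_width": finger opening in m; "gripper_force": force on a finger pad.
Only numpy, scipy, OpenCV 4.12 (cv2) and the standard library are available. Lean on these libraries where they do the work, as an engineer would, in place of code of your own. Each camera call takes 0.05 s, during which the arm holds its last target. There are 200 camera calls.

## Task

The rolling pin lies in the dish drainer with one end trapped under the cup shelf, and it is longer than the gap left open. Tilt it and draw it out slantwise through that gap without forcing it against the shelf, then finish holding it in the gripper, level and still, with the whole pin at least 5 cm above the cup shelf and touching nothing else. Do not put it down or let go at the end; leave the teaspoon lying on the shelf and all the other things where they are.

Things in the scene. Friction and masses are not known exactly. Their poses are not given: they have to be found in the camera images.
- rolling_pin: Plain wooden rolling pin, 250 mm long overall, 0.25 kg: round barrel 36 mm in diameter and 160 mm long with a slim handle (20 mm in diameter, 45 mm long) at each end. Origin at its centre, on its axis; own x runs along the pin. It lies loose, lengthwise in the middle of the drainer, on two floor wires (axis about 29 mm above the worktop), and is alike at both ends.
- pin_end_a (a point): Centre of the pin's end face at its own +x.
- pin_end_b (a point): Centre of the pin's end face at its own -x.
- drainer: Steel wire dish drainer on a grey drip tray, fixed to the worktop. Origin at the centre of its underside (worktop height); own x is its long direction, z up. Wire basket 306 mm long, 160 mm wide between the centres of its side wires; rim top 70 mm above the worktop all round. Its floor wires (tops at 15 mm) run lengthwise 13 and 66 mm either side of the middle; tray surface at 6 mm.
- cup_shelf: Flat fixed steel shelf bridging one end of the drainer: 104 mm along it, 164 across; underside 85, top 89 mm above the worktop. Origin at worktop height below its centre, 101 mm from the drainer's centre along its x, at the +x or the -x end. It covers about 76 mm of the pin (up to 12 more or less); from its inner edge to the rim at the other end only about 200 mm are open above.
- plate_prongs: Two rows of thin upright steel prongs at the other, open end of the drainer, fixed: 82 mm high, 74 mm either side of its middle line, 4 a row over 72 mm of length. Origin at worktop height midway between the rows, 101 mm from the drainer's centre.
- teaspoon: Steel teaspoon, 132x28x12 mm, loose, lying across the cup shelf. Origin under its middle; to be left there.
- tea_canister: Bystander: lidded white canister, 97 mm wide, 130 tall. Origin under its middle; stays where it is.
- pepper_mill: Bystander: wooden pepper mill, 58 mm wide, 160 tall. Origin under its middle; stays where it is.
- salt_shaker: Bystander: salt shaker with a rounded cap, 44 mm wide, 90 tall. Origin under its middle; stays where it is.
- food_tin: Bystander: low food tin, 86 mm wide, 40 tall. Origin under its middle; stays where it is.
- yoghurt_tub: Bystander: yoghurt tub with foil lid, 72 mm wide, 71 tall. Origin under its middle; stays where it is.
- mug: Bystander: mug, 77 mm wide, 90 tall. Origin under its middle; stays where it is.

How it is judged:
By the outcome, as a careful person would: the job done as asked, in the order asked, and still so for the second after the job is handed in, while the arm keeps its last pose, push and grip.
It also fails if it takes over 48 s, if anything falls off the work surface, if the arm or the gripper's body presses on something with over 40 N, if the wrist force passes 120 N, or if a joint passes its speed limit or range.

## Working session

There is one attempt and no reset: what is moved stays moved. The work goes in short steps, Python scripts to look and compute and a shell command to move; the robot and the scene stay as the last step left them, time stands still between calls to the robot, and variables do not carry over. Pictures are saved under pics/ and viewed, at most 11 in all, crops included, and the job is handed in when it is done.

```bash
ls; mkdir -p pics
python3 - <<'E'
from rig import env, optics
import cv2,numpy as np
for n in("side","top"):
    im=optics.get_image(n); cv2.imwrite(f"pics/{n}0.png",im[:,:,::-1])
    c=optics.calibration(n); print(n,c["fov_y"],c["cx"],c["cy"],c["D"],np.round(c["T"],4).tolist())
s=env.observe(); print(s["time_s"],s["position"],np.round(s["tool_rot"],3).tolist(),env.hold_point_z)
E
```

```text
pics
side 56.25400397675569 316.8555795283103 236.01379925840473 [0.0244792 0.        0.        0.        0.       ] [[0.982, -0.1056, 0.1565, 0.413], [-0.1871, -0.433, 0.8817, -0.9893], [-0.0254, -0.8952, -0.445, 0.5808], [0.0, 0.0, 0.0, 1.0]]
top 44.72506261394355 319.35503327791497 227.93575177883093 [0.00160743 0.         0.         0.         0.        ] [[-0.4417, -0.7939, 0.4178, -0.1445], [-0.8971, 0.3901, -0.2073, 0.3658], [0.0016, -0.4664, -0.8846, 1.5983], [0.0, 0.0, 0.0, 1.0]]
0.1 [0.19041901 0.51570683 0.2307694 ] [[-0.938, 0.346, -0.001], [0.346, 0.938, -0.001], [0.0, -0.001, -1.0]] 0.0187
```

View pics/side0.png

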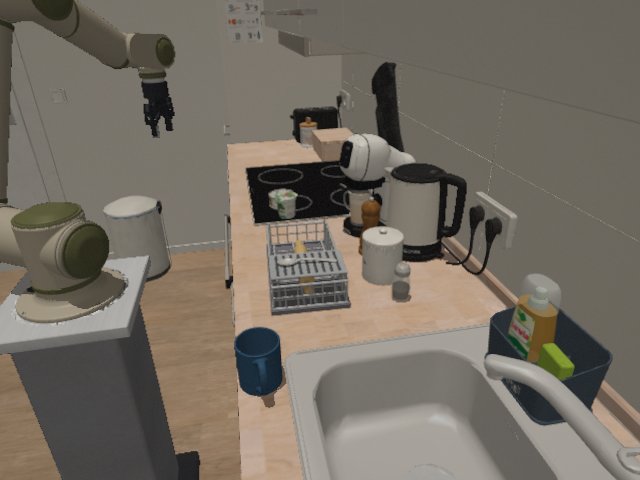

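View pics/top0.png

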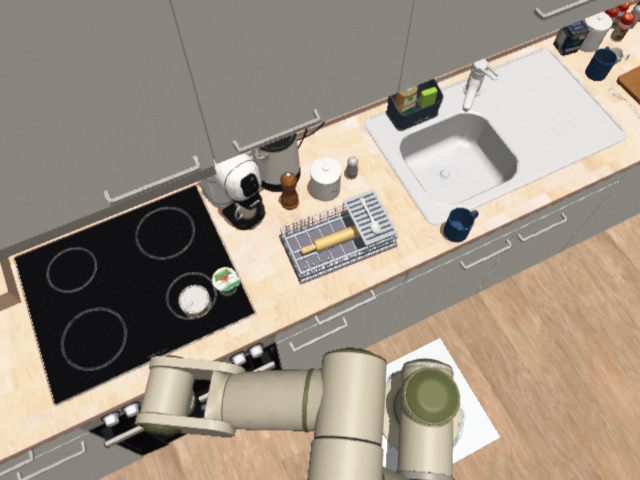

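The side picture shows the drainer at about (305,265) with the shelf at its near end. In the top picture the drainer is at about (340,235), the pin runs from (305,248) to about (357,235) and the shelf is at (372,218). Next I'll enlarge both.

```bash
cat > h.py <<'E'
import numpy as np,cv2
from rig import env,optics
def K(n):
    c=optics.calibration(n); f=240/np.tan(np.radians(c["fov_y"]/2))
    return np.array([[f,0,c["cx"]],[0,f,c["cy"]],[0,0,1]]),np.array(c["D"]),np.array(c["T"])
def ray(n,uv):
    k,d,T=K(n); p=cv2.undistortPoints(np.array([[uv]],float),k,d)[0,0]
    return T[:3,3],T[:3,:3]@np.array([p[0],p[1],1])
def atz(n,uv,z):
    o,r=ray(n,uv); return o+r*(z-o[2])/r[2]
def tri(a,b):
    o1,r1=ray("side",a);o2,r2=ray("top",b)
    A=np.stack([r1,-r2],1);t=np.linalg.lstsq(A,o2-o1,rcond=None)[0]
    p,q=o1+t[0]*r1,o2+t[1]*r2
    return (p+q)/2,np.linalg.norm(p-q)
def proj(n,P):
    k,d,T=K(n);R=T[:3,:3].T
    return cv2.projectPoints(np.atleast_2d(P).astype(float),cv2.Rodrigues(R)[0],-R@T[:3,3],k,d)[0][:,0]
def crop(img,x,y,w,h,s,f):
    cv2.imwrite(f,cv2.resize(img[y:y+h,x:x+w],None,fx=s,fy=s,interpolation=cv2.INTER_CUBIC))
E
python3 - <<'E'
import cv2
from h import crop
crop(cv2.imread("pics/top0.png"),270,180,140,105,5.7,"pics/topc.png")
crop(cv2.imread("pics/side0.png"),250,210,130,110,5.4,"pics/sidec.png")
E
```

```text
(no output)
```

View pics/topc.png

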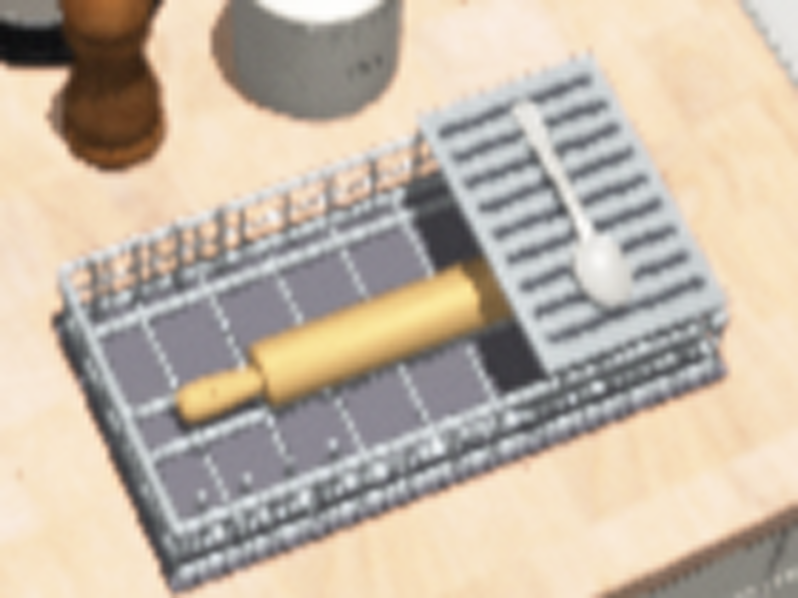

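View pics/sidec.png

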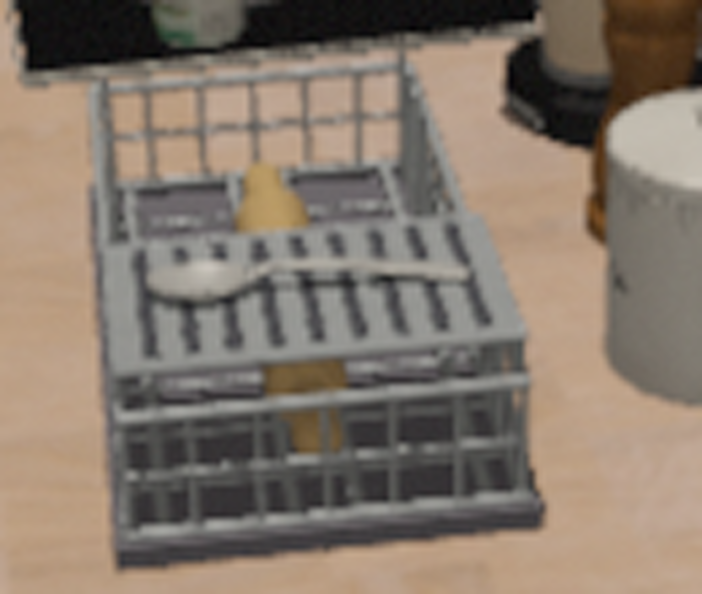

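Run:
```python
from h import *
np.set_printoptions(precision=4,suppress=True)
t=lambda p:((p[0]+.5)/5.7-.5+270,(p[1]+.5)/5.7-.5+180)
s=lambda p:((p[0]+.5)/5.4-.5+250,(p[1]+.5)/5.4-.5+210)
for n,a,b in [("in hi",(465,212),(425,122)),("in lo",(108,245),(548,370)),("out hi",(525,335),(590,60)),("out lo",(115,370),(722,300)),("rim far hi",(402,65),(65,268)),("rim far lo",(98,88),(175,528)),("rim near? spoon bowl",(200,280),(604,270)),("pin handle end top",(262,167),(188,398)),("shoulder",(270,205),(258,375))]:
    print(n,*tri(s(a),t(b)),atz("top",t(b),.089))
for n,p in [("end",(187,406)),("shoulder lo handle",(261,376)),("barrel far end mid",(492,290))]:
    print(n,atz("top",t(p),.029),atz("top",t(p),.034))
```

```text
in hi [ 0.6158 -0.0942  0.091 ] 0.001024166627615142 [ 0.6174 -0.0949  0.089 ]
in lo [ 0.4621 -0.0841  0.0884] 0.0018245126467597965 [ 0.4609 -0.084   0.089 ]
out hi [ 0.6157 -0.1924  0.086 ] 0.0028303827915774618 [ 0.6126 -0.1911  0.089 ]
out lo [ 0.4567 -0.1832  0.0879] 0.0009712964514374044 [ 0.4567 -0.1827  0.089 ]
rim far hi [0.6301 0.1077 0.0693] 0.002854703816910279 [0.6217 0.111  0.089 ]
rim far lo [0.475  0.119  0.0676] 0.0013858211312844837 [0.4656 0.1224 0.089 ]
rim near? spoon bowl [ 0.4959 -0.1348  0.0955] 0.00015345284474829263 [ 0.4986 -0.137   0.089 ]
pin handle end top [0.5508 0.0762 0.0356] 6.211821895115505e-05 [0.527  0.0861 0.089 ]
shoulder [0.548  0.0374 0.0342] 0.0015102348747180715 [0.523  0.0489 0.089 ]
end [0.5497 0.0775 0.029 ] [0.5475 0.0784 0.034 ]
shoulder lo handle [0.5483 0.0351 0.029 ] [0.5461 0.0362 0.034 ]
barrel far end mid [ 0.5399 -0.0976  0.029 ] [ 0.5377 -0.0961  0.034 ]
```

The triangulated points fit the text: shelf z is about 88 mm, rim about 69 mm, and the pin top about 35 mm. The pin covers 86 mm. The long axis points about 86° from world x, and the free handle's middle is near (0.549, 0.056). I'll roll the tool to align with it, then travel over.

```bash
python3 -m jog '[{"linear":[0,0,0],"roll":1},{"linear":[0,0,0],"roll":1},{"linear":[0,0,0],"roll":1},{"linear":[0,0,0],"roll":1},{"linear":[0,0,0],"roll":1},{"linear":[0,0,0],"roll":1},{"linear":[0,0,0],"roll":1},{"linear":[0,0,0],"roll":1},{"linear":[0,0,0],"roll":1},{"linear":[0,0,0],"roll":1},{"linear":[0,0,0],"roll":1},{"linear":[0,0,0],"roll":1}]' 0.4 20
python3 -m jog '[{"linear":[0,0,0],"roll":1},{"linear":[0,0,0],"roll":1},{"linear":[0,0,0],"roll":0.7},{"linear":[-0.6,0.5,0],"roll":0},{"linear":[-0.6,0.5,0],"roll":0},{"linear":[-0.6,0.5,0],"roll":0},{"linear":[-0.6,0.5,0],"roll":0},{"linear":[-0.6,0.5,0],"roll":0},{"linear":[-0.6,0.5,0],"roll":0},{"linear":[-0.6,0.5,0],"roll":0},{"linear":[-0.6,0.5,0],"roll":0}]'
python3 -m jog '[{"linear":[-0.6,0.5,0],"roll":0},{"linear":[-0.6,0.5,0],"roll":0},{"linear":[-0.6,0.5,0],"roll":0},{"linear":[-0.6,0.5,0],"roll":0},{"linear":[-0.6,0.5,0],"roll":0},{"linear":[-0.6,0.5,0],"roll":0},{"linear":[-0.6,0.5,0],"roll":0},{"linear":[-0.6,0.5,0],"roll":0},{"linear":[0,0,0],"roll":0},{"linear":[0,0,0],"roll":0},{"linear":[0,0,0],"roll":0}]'
python3 - <<'E'
from h import *
s=env.observe();R=s["tool_rot"];p=np.array(s["position"]);R=np.array(R)
print(s["time_s"],p,R.round(3).tolist(),s["grip_width"],s["q"])
print("to go units",R.T@(np.array([.549,.056,.10])-p)/.04)
print("tub",atz("top",(226,280),.071),atz("top",(195,300),.04))
E
```

```text
time_s: 1.1
position: [0.1904, 0.5158, 0.2309]
tool_rot: [[-0.165, 0.986, -0.0], [0.986, 0.165, -0.001], [-0.001, -0.001, -1.0]]
ft_force: [-0.2, 0.8, 0.1]
grip_width: 0.06
gripper_force: 0.0
time_s: 2.02
position: [0.3381, 0.3124, 0.2311]
tool_rot: [[0.066, 0.998, -0.0], [0.998, -0.066, -0.0], [-0.0, -0.0, -1.0]]
ft_force: [0.5, 0.8, -0.3]
grip_width: 0.0598
gripper_force: 0.0
time_s: 2.93
position: [0.4841, 0.112, 0.231]
tool_rot: [[0.066, 0.998, -0.001], [0.998, -0.066, 0.0], [0.0, -0.001, -1.0]]
ft_force: [-0.6, -0.9, -0.3]
grip_width: 0.0599
gripper_force: 0.0
2.9333 [0.48412916 0.11199759 0.23103521] [[0.066, 0.998, -0.001], [0.998, -0.066, 0.0], [0.0, -0.001, -1.0]] 0.05985092626706164 [-6.59422957e-01  1.65123160e+01  8.24712263e+01  1.39519533e-02
  8.10744207e+01  3.11686060e+00]
to go units [-1.29063057  1.71385105  3.27388935]
tub [0.54384501 0.31814831 0.071     ] [0.5396513  0.41891591 0.04      ]
```

```bash
python3 -m jog '[{"linear":[-0.43,0.57,0.5],"roll":0},{"linear":[-0.43,0.57,0.6],"roll":0},{"linear":[-0.43,0.57,0.7],"roll":0},{"linear":[0,0,0.7],"roll":0},{"linear":[0,0,0.5],"roll":0},{"linear":[0,0,0],"roll":0},{"linear":[0,0,0],"roll":0}]'
python3 - <<'E'
from h import *
s=env.observe();print(s["position"],s["ft_force"])
a=optics.get_image("top")[:,:,::-1];b=optics.get_image("side")[:,:,::-1]
A=cv2.resize(a[180:290,270:410],None,fx=2.8,fy=2.8,interpolation=2);B=cv2.resize(b[190:320,250:380],(400,400),interpolation=2)
c=np.zeros((400,800,3),np.uint8);c[:A.shape[0],:A.shape[1]]=A;c[:,400:]=B;cv2.imwrite("pics/c1.png",c)
E
```

```text
time_s: 3.52
position: [0.5489, 0.0568, 0.1114]
tool_rot: [[0.064, 0.998, -0.002], [0.998, -0.064, 0.0], [0.0, -0.002, -1.0]]
ft_force: [0.2, 0.7, 1.3]
grip_width: 0.0599
gripper_force: 0.0
[0.54886568 0.05675436 0.11135356] [0.21917633 0.70955525 1.32858383]
```

View pics/c1.png

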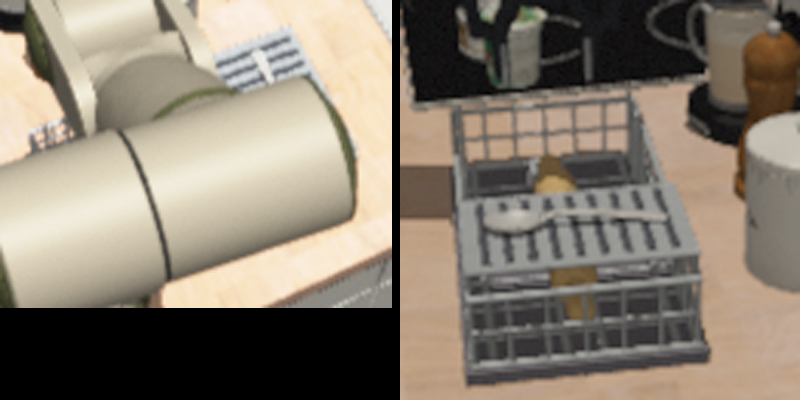

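Run:
```python
from h import *
for P in [(.5489,.0568,.111),(.549,.056,.029),(.5489+.03,.055,.111),(.5489-.03,.0585,.111)]:
    u=proj("side",np.array(P))[0];print(P,u,(u-[250,190])*3.077+[400,0])
b=optics.get_image("side")[:,:,::-1]
cv2.imwrite("pics/c2.png",cv2.resize(b[100:320,220:400],None,fx=3,fy=2.7,interpolation=2))
```

```text
(0.5489, 0.0568, 0.111) [297.23183453 217.79149757] [545.33235485  85.51443803]
(0.549, 0.056, 0.029) [298.70340796 246.19674167] [549.86038629 172.91737413]
(0.5789000000000001, 0.055, 0.111) [308.8597655  216.91286774] [581.11149844  82.81089405]
(0.5189, 0.0585, 0.111) [285.54408821 218.68994875] [509.36915941  88.2789723 ]
```

View pics/c2.png

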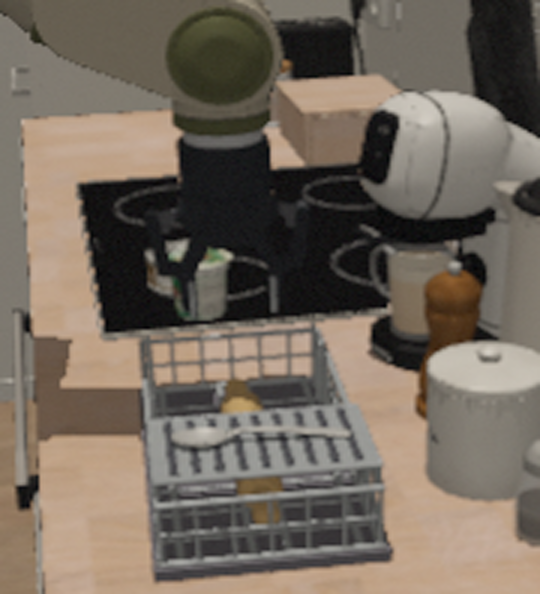

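The fingers straddle the handle (centre at 298 px, as predicted). Now I'll descend and grip softly.

```bash
python3 -m jog '[{"linear":[0,0,0.6],"roll":0},{"linear":[0,0,0.6],"roll":0},{"linear":[0,0,0.6],"roll":0},{"linear":[0,0,0.4],"roll":0},{"linear":[0,0,0.1],"roll":0},{"linear":[0,0,0],"roll":0}]'
python3 -m jog '[{"linear":[0,0,0],"roll":0},{"linear":[0,0,0],"roll":0},{"linear":[0,0,0],"roll":0},{"linear":[0,0,0],"roll":0},{"linear":[0,0,0],"roll":0},{"linear":[0,0,0],"roll":0},{"linear":[0,0,0],"roll":0},{"linear":[0,0,0],"roll":0}]' -1 20
```

```text
time_s: 4.17
position: [0.5496, 0.0559, 0.0197]
tool_rot: [[0.065, 0.998, 0.0], [0.998, -0.065, 0.0], [0.0, 0.0, -1.0]]
ft_force: [0.0, -0.0, -0.1]
grip_width: 0.0597
gripper_force: 0.0
time_s: 4.83
position: [0.5502, 0.0557, 0.0204]
tool_rot: [[0.066, 0.998, 0.002], [0.998, -0.066, -0.0], [-0.0, 0.002, -1.0]]
ft_force: [0.0, 1.0, 6.1]
grip_width: 0.019
gripper_force: 21.3
```

```bash
python3 -m jog '[{"linear":[0,0,-0.1],"roll":0},{"linear":[0,0,-0.1],"roll":0},{"linear":[0,0,-0.1],"roll":0},{"linear":[0,0,0],"roll":0},{"linear":[0,0,0],"roll":0}]'
python3 - <<'E'
from h import *
b=optics.get_image("side")[:,:,::-1]
cv2.imwrite("pics/c3.png",cv2.resize(b[190:320,250:360],None,fx=5,fy=4.5,interpolation=2))
s=env.observe();print(s["ft_force"],s["wrist_torque"])
E
```

```text
time_s: 5.25
position: [0.5494, 0.0558, 0.0315]
tool_rot: [[0.066, 0.998, 0.0], [0.998, -0.066, 0.0], [0.0, 0.0, -1.0]]
ft_force: [0.5, 0.2, -2.2]
grip_width: 0.0189
gripper_force: 20.7
[ 1.32658032  0.9359714  -1.76194168] [ 0.1743329  -0.13692549  0.18431378]
```

View pics/c3.png

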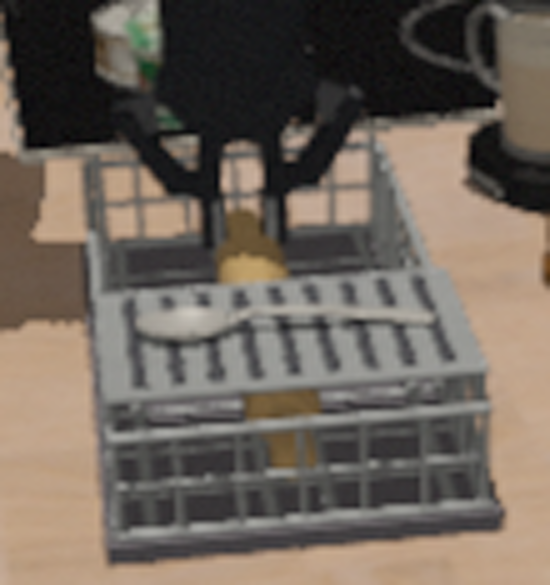

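The pin end under the shelf sits at about crop (295,465), almost unchanged, so the pin seems to be pivoting. I'll track that patch numerically while lifting.

```bash
cat >> h.py <<'E'
def wood(img):
    h=cv2.cvtColor(np.ascontiguousarray(img[:,:,::-1]),cv2.COLOR_BGR2HSV)
    return (h[:,:,0]>10)&(h[:,:,0]<28)&(h[:,:,1]>90)
def low(img):
    m=wood(img)[276:304,296:320]; r=m.sum(1); y=np.where(r>=2)[0]
    xs=np.where(m.sum(0)>=2)[0]
    return "bottom row",276+y.max() if len(y) else None,"cols",(296+xs.min(),296+xs.max()) if len(xs) else None,r.tolist()
def st():
    s=env.observe();print(round(s["time_s"],2),np.round(s["position"],4),np.round(s["ft_force"],1),np.round(s["wrist_torque"],2),round(s["grip_width"],4),round(s["gripper_force"],1))
E
python3 -c "
from h import *
print(low(cv2.imread('pics/side0.png')[:,:,::-1]));print(low(optics.get_image('side')))"
python3 -m jog '[{"linear":[0,0,-0.1],"roll":0},{"linear":[0,0,-0.1],"roll":0},{"linear":[0,0,-0.1],"roll":0},{"linear":[0,0,0],"roll":0},{"linear":[0,0,0],"roll":0}]' | tail -3
python3 -c "
from h import *
print(low(optics.get_image('side')));st()
a=.030
for z in(.029,.041,.053): print(z,proj('side',np.array([.5443-.066*.135,-.037-.998*.135,z])))"
```

```text
('bottom row', np.int64(293), 'cols', (np.int64(299), np.int64(313)), [0, 8, 15, 15, 15, 15, 8, 0, 0, 0, 5, 7, 7, 7, 7, 7, 6, 4, 0, 0, 0, 0, 0, 0, 0, 0, 0, 0])
('bottom row', np.int64(293), 'cols', (np.int64(299), np.int64(313)), [0, 8, 14, 15, 15, 15, 8, 0, 0, 0, 4, 5, 6, 7, 7, 7, 7, 4, 0, 0, 0, 0, 0, 0, 0, 0, 0, 0])
ft_force: [-0.1, 0.4, -2.1]
grip_width: 0.0188
gripper_force: 20.5
('bottom row', np.int64(293), 'cols', (np.int64(299), np.int64(313)), [0, 8, 14, 15, 15, 15, 8, 0, 0, 0, 4, 6, 6, 6, 7, 7, 7, 5, 0, 0, 0, 0, 0, 0, 0, 0, 0, 0])
5.82 [0.5495 0.0558 0.0435] [ 1.2  1.4 -1.8] [ 0.23 -0.2   0.15] 0.0192 20.6
0.029 [[308.28380678 293.89087872]]
0.041 [[308.09810572 289.28107713]]
0.053 [[307.91034692 284.62161096]]
```

The low end stays down, so the pin is tilting as planned. I'll lift until the tilt is about 15°.

```bash
python3 -m jog '[{"linear":[0,0,-0.15],"roll":0},{"linear":[0,0,-0.15],"roll":0},{"linear":[0,0,-0.15],"roll":0},{"linear":[0,0,-0.15],"roll":0},{"linear":[0,0,-0.15],"roll":0},{"linear":[0,0,-0.15],"roll":0},{"linear":[0,0,0],"roll":0},{"linear":[0,0,0],"roll":0}]' | tail -3
python3 - <<'E'
from h import *
b=optics.get_image('side')
print(low(b));st()
cv2.imwrite("pics/c4.png",cv2.resize(b[190:310,250:360,::-1],None,fx=5,fy=5,interpolation=2))
E
```

```text
ft_force: [0.8, 0.1, -2.4]
grip_width: 0.0191
gripper_force: 20.5
('bottom row', np.int64(293), 'cols', (np.int64(299), np.int64(312)), [0, 8, 14, 14, 13, 11, 6, 0, 0, 0, 4, 6, 6, 6, 6, 6, 6, 5, 0, 0, 0, 0, 0, 0, 0, 0, 0, 0])
6.53 [0.5495 0.0559 0.0794] [ 1.1  0.8 -2.2] [ 0.22 -0.22  0.15] 0.0192 20.5
```

View pics/c4.png

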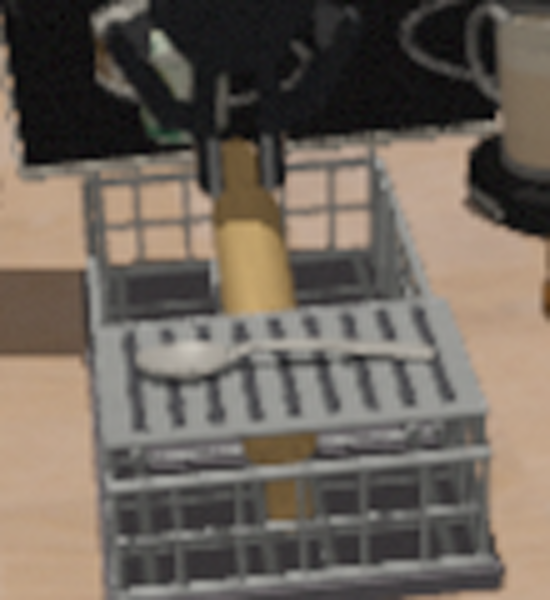

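The pin is tilted about 15°, held by its handle and clear of the shelf edge. I'll tighten the grip and draw it out along its own axis.

```bash
python3 -m jog '[{"linear":[0,0,0],"roll":0},{"linear":[0,0,0],"roll":0},{"linear":[0.2,0,-0.055],"roll":0},{"linear":[0.2,0,-0.055],"roll":0},{"linear":[0.2,0,-0.055],"roll":0},{"linear":[0.2,0,-0.055],"roll":0},{"linear":[0,0,0],"roll":0}]' -1 120
python3 - <<'E'
from h import *
b=optics.get_image('side')
print(low(b));st()
# expected low end if rigid,
E
```

```text
time_s: 7.12
position: [0.5515, 0.0895, 0.0886]
tool_rot: [[0.064, 0.998, 0.0], [0.998, -0.064, 0.001], [0.001, 0.0, -1.0]]
ft_force: [-1.2, -1.5, -3.9]
grip_width: 0.0157
gripper_force: 118.1
('bottom row', np.int64(282), 'cols', (np.int64(302), np.int64(309)), [0, 5, 8, 8, 8, 8, 5, 0, 0, 0, 0, 0, 0, 0, 0, 0, 0, 0, 0, 0, 0, 0, 0, 0, 0, 0, 0, 0])
7.17 [0.5515 0.0887 0.0883] [-0.3 -0.1 -2.5] [ 0.27 -0.05  0.03] 0.0158 118.1
```

```bash
python3 -m jog '[{"linear":[0.25,0,-0.07],"roll":0},{"linear":[0.25,0,-0.07],"roll":0},{"linear":[0.25,0,-0.07],"roll":0},{"linear":[0.25,0,-0.07],"roll":0},{"linear":[0.25,0,-0.07],"roll":0},{"linear":[0.25,0,-0.07],"roll":0},{"linear":[0.25,0,-0.07],"roll":0},{"linear":[0.2,0,-0.07],"roll":0},{"linear":[0,0,0],"roll":0}]' -1 120
python3 - <<'E'
from h import *
b=optics.get_image('side');st()
A=cv2.resize(b[150:310,240:360,::-1],(400,533),interpolation=2)
t=optics.get_image('top')[:,:,::-1]
B=cv2.resize(t[170:290,270:410],(400,343),interpolation=2)
c=np.zeros((533,800,3),np.uint8);c[:,:400]=A;c[:343,400:]=B;cv2.imwrite("pics/c5.png",c)
E
```

```text
time_s: 7.92
position: [0.5569, 0.1672, 0.1111]
tool_rot: [[0.064, 0.998, 0.001], [0.998, -0.064, 0.0], [0.001, 0.001, -1.0]]
ft_force: [-1.3, 0.6, -2.8]
grip_width: 0.0157
gripper_force: 118.0
7.97 [0.5568 0.1663 0.1108] [ 0.5  1.4 -3.5] [ 0.3   0.01 -0.06] 0.0157 118.0
```

View pics/c5.png

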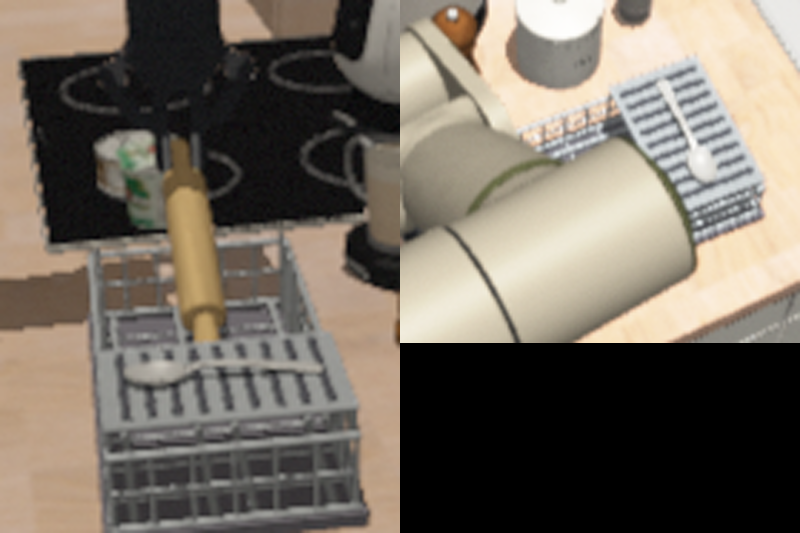

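The low handle end has cleared the shelf's inner edge by about 3 cm by my geometry, and the spoon has not moved. I'll move a little further along the axis, then lift.

```bash
python3 -m jog '[{"linear":[0.1,0,-0.2],"roll":0},{"linear":[0.1,0,-0.2],"roll":0},{"linear":[0,0,-0.3],"roll":0},{"linear":[0,0,-0.4],"roll":0},{"linear":[0,0,-0.4],"roll":0},{"linear":[0,0,-0.4],"roll":0},{"linear":[0,0,-0.4],"roll":0},{"linear":[0,0,-0.4],"roll":0},{"linear":[0,0,-0.2],"roll":0},{"linear":[0,0,0],"roll":0},{"linear":[0,0,0],"roll":0}]' -1 120
cat >> h.py <<'E'
def pinmask(b,box):
    x0,y0,x1,y1=box; m=np.zeros(b.shape[:2],np.uint8); m[y0:y1,x0:x1]=wood(b)[y0:y1,x0:x1]
    n,l,s,c=cv2.connectedComponentsWithStats(m); i=1+s[1:,4].argmax(); return l==i
def tilt():
    """fit pitch (low end down, deg) & grip-to-pin geometry by matching silhouette in the side view"""
    s=env.observe();b=optics.get_image("side");R=np.array(s["tool_rot"]);p=np.array(s["position"])
    m=pinmask(b,(240,60,360,300));ys,xs=np.nonzero(m)
    print("mask rows",ys.min(),ys.max(),"area",m.sum())
    u=R[:,0];best=[]
    def pts(a,k,h,full=False):
        d=np.cos(a)*u-np.sin(a)*np.array([0,0,-1.])
        g=p-h*R[:,2]; e=[g+d*(k-.0225),g+d*(k-.0225-.16),g+d*(k-.0225-.205)]
        return np.array(e)
    return m,ys,xs,pts
E
python3 - <<'E'
from h import *
m,ys,xs,pts=tilt();st()
# width profile per row
for y in range(ys.min(),ys.max()+1,2): 
    r=xs[ys==y]; print(y,r.min(),r.max(),end=" | ")
print()
for a in (0,5,10,15,20,25,30): print(a,proj("side",pts(np.radians(a),0,.010)).round(1).tolist())
E
```

```text
time_s: 8.93
position: [0.5571, 0.1735, 0.2265]
tool_rot: [[0.066, 0.998, 0.0], [0.998, -0.066, 0.0], [0.0, 0.0, -1.0]]
ft_force: [-0.5, -0.5, -3.6]
grip_width: 0.0159
gripper_force: 118.1
mask rows 151 216 area 819
8.98 [0.5569 0.1734 0.2258] [ 0.8  0.5 -3. ] [0.32 0.04 0.01] 0.0157 118.1
151 289 292 | 153 289 294 | 155 289 294 | 157 289 294 | 159 288 296 | 161 287 298 | 163 286 298 | 165 286 300 | 167 286 300 | 169 287 300 | 171 287 301 | 173 287 300 | 175 287 300 | 177 287 301 | 179 288 302 | 181 288 302 | 183 288 303 | 185 289 303 | 187 289 303 | 189 290 304 | 191 290 304 | 193 290 304 | 195 290 305 | 197 291 305 | 199 291 305 | 201 292 305 | 203 292 305 | 205 294 303 | 207 296 303 | 209 295 304 | 211 295 304 | 213 296 304 | 215 296 303 | 
0 [[292.3, 159.7], [297.4, 179.6], [299.0, 186.3]]
5 [[292.3, 160.4], [297.6, 186.0], [299.4, 194.5]]
10 [[292.3, 161.1], [297.9, 192.1], [299.7, 202.2]]
15 [[292.4, 161.8], [298.0, 197.7], [299.9, 209.3]]
20 [[292.4, 162.4], [298.1, 202.9], [300.0, 215.8]]
25 [[292.4, 163.0], [298.2, 207.6], [300.0, 221.7]]
30 [[292.4, 163.5], [298.2, 211.8], [300.0, 226.8]]
```

The silhouette gives a tilt of about 18–19° with the pin fully out. To level it in the grip, I'll rest the low handle on the drainer's far rim. That means approaching obliquely to avoid the tub, with a soft grip, and lowering until the pin is level.

```bash
python3 -m jog '[{"linear":[0.3,-0.4,0],"roll":0},{"linear":[0.3,-0.4,0],"roll":0},{"linear":[0.3,-0.4,0],"roll":0},{"linear":[0.3,-0.4,0],"roll":0},{"linear":[0.3,-0.4,0],"roll":0},{"linear":[0.3,-0.4,0],"roll":0},{"linear":[0.3,-0.4,0],"roll":0},{"linear":[0.3,-0.4,0],"roll":0},{"linear":[0,0,0],"roll":0}]' -1 120 | head -2
python3 -m jog '[{"linear":[0,0,0],"roll":-0.8},{"linear":[0,0,0],"roll":-0.8},{"linear":[0,0,0],"roll":-0.8},{"linear":[0,0,0],"roll":-0.8},{"linear":[0,0,0],"roll":-0.8},{"linear":[0,0,0],"roll":-0.8},{"linear":[0,0,0],"roll":-0.8},{"linear":[0,0,0],"roll":-0.8},{"linear":[0,0,0],"roll":-0.8},{"linear":[0,0,0],"roll":-0.8},{"linear":[0,0,0],"roll":0},{"linear":[0,0,0],"roll":0}]'
python3 - <<'E'
from h import *
m,ys,xs,pts=tilt();st()
s=env.observe()
R=np.array(s["tool_rot"]);print("to go",R.T@(np.array([.435,.2787,.142])-s["position"])/.04)
yy=ys.max();print(xs[ys==yy],xs[ys==yy-2],"cols",xs.min(),xs.max(),"right edge rows",ys[xs==xs.max()])
for a in (10,15,18,21,25): print(a,proj("side",pts(np.radians(a),0,.010)).round(1).tolist())
E
```

```text
time_s: 9.73
position: [0.433, 0.2793, 0.2257]
time_s: 10.73
position: [0.4358, 0.2773, 0.2258]
tool_rot: [[-0.589, 0.808, -0.001], [0.808, 0.589, -0.001], [0.0, -0.002, -1.0]]
ft_force: [-0.1, 0.2, -2.0]
grip_width: 0.0155
gripper_force: 117.9
mask rows 148 194 area 822
10.78 [0.4358 0.2774 0.226 ] [-0.3  0.  -2.9] [0.29 0.13 0.01] 0.0158 117.9
to go [0.03719634 0.00588453 2.09934496]
[294 295 296 297] [291 292 293 294 295 296 297 298 299] cols 244 299 right edge rows [189 190 191 192 193]
10 [[249.3, 153.3], [288.6, 174.2], [300.7, 180.6]]
15 [[249.3, 153.9], [288.0, 179.6], [299.9, 187.4]]
18 [[249.2, 154.3], [287.5, 182.6], [299.1, 191.2]]
21 [[249.2, 154.7], [286.9, 185.6], [298.2, 194.9]]
25 [[249.1, 155.1], [285.9, 189.3], [296.8, 199.5]]
```

```bash
python3 -m jog '[{"linear":[0,0,0.3],"roll":0},{"linear":[0,0,0.4],"roll":0},{"linear":[0,0,0.4],"roll":0},{"linear":[0,0,0.4],"roll":0},{"linear":[0,0,0.3],"roll":0},{"linear":[0,0,0.2],"roll":0},{"linear":[0,0,0.1],"roll":0},{"linear":[0,0,0.05],"roll":0},{"linear":[0,0,0],"roll":0},{"linear":[0,0,0],"roll":0}]' -1 120
python3 -m jog '[{"linear":[0,0,0],"roll":0},{"linear":[0,0,0],"roll":0},{"linear":[0,0,0.08],"roll":0},{"linear":[0,0,0.08],"roll":0},{"linear":[0,0,0.08],"roll":0},{"linear":[0,0,0.08],"roll":0},{"linear":[0,0,0],"roll":0}]' -1 20
python3 - <<'E'
from h import *
m,ys,xs,pts=tilt();st()
b=optics.get_image('side')
cv2.imwrite("pics/c6.png",cv2.resize(b[130:290,220:380,::-1],(600,600),interpolation=2))
for a in (0,5,10,15,18,21,25): print(a,proj("side",pts(np.radians(a),0,.010)).round(1).tolist())
E
```

```text
time_s: 11.62
position: [0.4361, 0.2776, 0.1411]
tool_rot: [[-0.591, 0.807, 0.001], [0.807, 0.591, -0.0], [-0.001, 0.001, -1.0]]
ft_force: [0.6, -1.2, -2.7]
grip_width: 0.0155
gripper_force: 118.1
time_s: 12.2
position: [0.436, 0.2775, 0.1273]
tool_rot: [[-0.591, 0.806, 0.0], [0.806, 0.591, -0.001], [-0.001, -0.0, -1.0]]
ft_force: [-0.5, -1.5, 1.8]
grip_width: 0.0159
gripper_force: 117.9
mask rows 181 223 area 754
12.25 [0.4361 0.2775 0.1276] [-0.5 -2.2  1.9] [-0.83 -0.41 -0.13] 0.016 118.0
0 [[252.5, 185.2], [290.9, 198.1], [302.8, 202.1]]
5 [[252.5, 185.8], [291.0, 203.5], [302.9, 209.0]]
10 [[252.5, 186.4], [290.8, 208.7], [302.5, 215.5]]
15 [[252.5, 187.0], [290.2, 213.6], [301.6, 221.7]]
18 [[252.5, 187.3], [289.7, 216.4], [300.9, 225.2]]
21 [[252.4, 187.7], [289.0, 219.1], [300.0, 228.6]]
25 [[252.3, 188.1], [288.0, 222.5], [298.7, 232.8]]
```

View pics/c6.png

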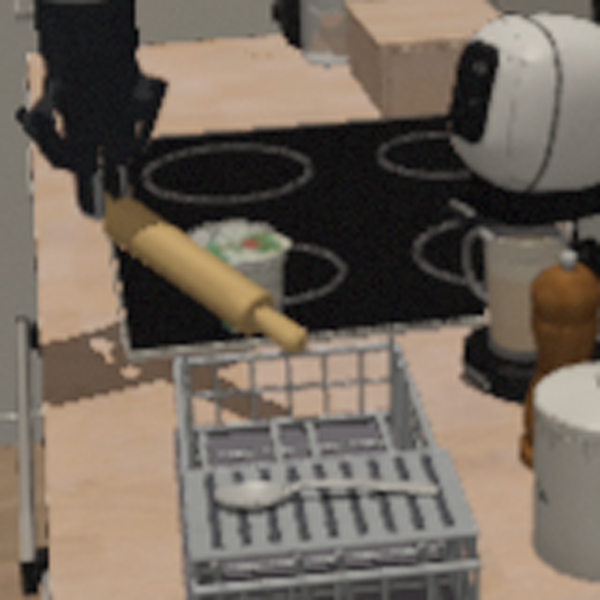

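The low handle rests on the far rim at about crop (300,340), and the pin pivots in the firm grip with only about 5 N on the rim. I'll keep lowering.

```bash
python3 -m jog '[{"linear":[0,0,0.1],"roll":0},{"linear":[0,0,0.1],"roll":0},{"linear":[0,0,0.1],"roll":0},{"linear":[0,0,0.1],"roll":0},{"linear":[0,0,0.1],"roll":0},{"linear":[0,0,0.1],"roll":0},{"linear":[0,0,0.1],"roll":0},{"linear":[0,0,0.1],"roll":0},{"linear":[0,0,0.1],"roll":0},{"linear":[0,0,0.1],"roll":0},{"linear":[0,0,0],"roll":0},{"linear":[0,0,0],"roll":0}]'
cat >> h.py <<'E'
from scipy.optimize import minimize
def fit():
    """pitch, axial shift, height of pin in the hand from the side silhouette (IoU)"""
    m,ys,xs,_=tilt();s=env.observe();R=np.array(s["tool_rot"]);p=np.array(s["position"]);k,_,_=K("side")
    y0,y1,x0,x1=ys.min()-8,ys.max()+8,xs.min()-8,xs.max()+8
    def cost(v):
        a,kk,h=np.radians(v[0]),v[1]/1e3,v[2]/1e3
        d=np.cos(a)*R[:,0]+np.sin(a)*np.array([0,0,1.]);g=p-h*R[:,2];S=8
        im=np.zeros(((y1-y0)*S,(x1-x0)*S),np.uint8);w=np.array([-d[1],d[0],0]);w/=np.linalg.norm(w);v3=np.cross(d,w)
        t=np.linspace(0,2*np.pi,24)[:,None]
        for l0,l1,r in((.0225-.02,-.0225,.01),(-.0225,-.1825,.018),(-.1825,-.2275,.01)):
            P=np.vstack([g+d*(l+kk)+r*(np.cos(t)*w+np.sin(t)*v3) for l in(l0,l1)])
            q=((proj("side",P)-[x0-.5,y0-.5])*S).astype(np.int32)
            cv2.fillConvexPoly(im,cv2.convexHull(q),255)
        M=cv2.resize(im,(x1-x0,y1-y0),interpolation=cv2.INTER_AREA)/255.
        # ignore the part by the fingers
        o=proj("side",p[None])[0];X,Y=np.meshgrid(np.arange(x0,x1),np.arange(y0,y1));W=np.hypot(X-o[0],Y-o[1])>10
        return (np.abs(M-m[y0:y1,x0:x1])*W).sum()/W.sum()*100
    r=min((minimize(cost,[a,0,10],method="Nelder-Mead",options=dict(initial_simplex=[[a,0,10],[a+4,0,10],[a,5,10],[a,0,15]])) for a in(0,6,12)),key=lambda r:r.fun)
    print("pitch deg, axial mm, h mm",r.x.round(1),"cost",round(r.fun,2))
E
python3 -c "
from h import *
fit();st()"
```

```text
time_s: 13.3
position: [0.4359, 0.2773, 0.0876]
tool_rot: [[-0.591, 0.807, -0.0], [0.807, 0.591, -0.001], [-0.001, -0.0, -1.0]]
ft_force: [0.6, -2.1, 1.6]
grip_width: 0.0161
gripper_force: 118.1
mask rows 194 224 area 707
pitch deg, axial mm, h mm [2.9 4.4 5.4] cost 1.55
13.35 [0.436  0.2774 0.0877] [-0.5 -2.3  0.6] [-0.84 -0.27 -0.32] 0.0157 118.1
```

```bash
python3 -m jog '[{"linear":[0,0,0.1],"roll":0},{"linear":[0,0,0.1],"roll":0},{"linear":[0,0,0.1],"roll":0},{"linear":[0,0,0],"roll":0},{"linear":[0,0,0],"roll":0},{"linear":[0,0,-0.1],"roll":0},{"linear":[0,0,-0.2],"roll":0},{"linear":[0,0,-0.3],"roll":0},{"linear":[0,0,-0.3],"roll":0},{"linear":[0,0,-0.3],"roll":0},{"linear":[0,0,0],"roll":0},{"linear":[0,0,0],"roll":0}]'
python3 -c "
from h import *
fit();st()"
```

```text
time_s: 14.35
position: [0.4359, 0.2776, 0.1241]
tool_rot: [[-0.591, 0.807, 0.001], [0.807, 0.591, 0.001], [-0.0, 0.001, -1.0]]
ft_force: [-0.6, 0.5, -4.2]
grip_width: 0.0157
gripper_force: 119.2
mask rows 182 215 area 694
pitch deg, axial mm, h mm [ 7.  15.   6.5] cost 1.61
14.4 [0.4356 0.2775 0.1235] [ 0.8  0.4 -3. ] [ 0.26  0.19 -0.01] 0.0159 119.2
```

The pin springs back to about 7° once it is off the rim. I'll repeat, overshooting level by that amount.

```bash
python3 -m jog '[{"linear":[-0.25,0,0.2],"roll":0},{"linear":[0,0,0.2],"roll":0},{"linear":[0,0,0.2],"roll":0},{"linear":[0,0,0.2],"roll":0},{"linear":[0,0,0.15],"roll":0},{"linear":[0,0,0.15],"roll":0},{"linear":[0,0,0.15],"roll":0},{"linear":[0,0,0.15],"roll":0},{"linear":[0,0,0.15],"roll":0},{"linear":[0,0,0.15],"roll":0},{"linear":[0,0,0.1],"roll":0},{"linear":[0,0,0],"roll":0}]'
python3 -c "
from h import *
fit();st()"
python3 -m jog '[{"linear":[0,0,0],"roll":0},{"linear":[0,0,-0.1],"roll":0},{"linear":[0,0,-0.3],"roll":0},{"linear":[0,0,-0.4],"roll":0},{"linear":[0,0,-0.4],"roll":0},{"linear":[0,0,-0.4],"roll":0},{"linear":[0,0,-0.4],"roll":0},{"linear":[0,0,-0.3],"roll":0},{"linear":[0,0,0],"roll":0},{"linear":[0,0,0],"roll":0}]'
python3 -c "
from h import *
fit();st()"
```

```text
time_s: 15.4
position: [0.4418, 0.2694, 0.0511]
tool_rot: [[-0.591, 0.806, -0.0], [0.806, 0.591, -0.001], [-0.0, -0.0, -1.0]]
ft_force: [0.4, 1.0, 0.7]
grip_width: 0.0152
gripper_force: 118.8
mask rows 205 223 area 659
pitch deg, axial mm, h mm [-8.6 -6.5  4.7] cost 2.25
15.45 [0.4419 0.2695 0.0516] [-0.1  1.7  1.9] [-0.32 -0.21  0.03] 0.015 118.7
time_s: 16.28
position: [0.4414, 0.2696, 0.1437]
tool_rot: [[-0.591, 0.807, -0.0], [0.807, 0.591, 0.0], [0.0, 0.0, -1.0]]
ft_force: [0.2, -0.2, -3.7]
grip_width: 0.0161
gripper_force: 117.7
mask rows 176 197 area 740
pitch deg, axial mm, h mm [-3.9 -8.1  7.5] cost 1.91
16.33 [0.4411 0.2695 0.1431] [ 0.2 -0.5 -4.4] [ 0.21  0.17 -0.01] 0.0157 117.7
```

```bash
python3 -m jog '[{"linear":[0.16,-0.22,-0.3],"roll":0},{"linear":[0.16,-0.22,-0.3],"roll":0},{"linear":[0.16,-0.22,-0.3],"roll":0},{"linear":[0.16,-0.22,-0.3],"roll":0},{"linear":[0.16,-0.22,-0.3],"roll":0},{"linear":[0.16,-0.22,-0.3],"roll":0},{"linear":[0.16,-0.22,-0.3],"roll":0},{"linear":[0.16,-0.22,-0.3],"roll":0},{"linear":[0,0,0],"roll":0}]' | head -2
python3 -m jog '[{"linear":[0,0,0],"roll":-0.5},{"linear":[0,0,0],"roll":-0.9},{"linear":[0,0,0],"roll":-1},{"linear":[0,0,0],"roll":-1},{"linear":[0,0,0],"roll":-1},{"linear":[0,0,0],"roll":-1},{"linear":[0,0,0],"roll":-1},{"linear":[0,0,0],"roll":-1},{"linear":[0,0,0],"roll":-1},{"linear":[0,0,0],"roll":-1},{"linear":[0,0,0],"roll":-0.9},{"linear":[0,0,0],"roll":-0.5}]' | head -3
python3 - <<'E'
from h import *
st();b=optics.get_image('side');s=env.observe();p=np.array(s["position"]);R=np.array(s["tool_rot"]);print(s["q"])
o=proj("side",p[None])[0];print("tcp px",o)
m=pinmask(b,(int(o[0])-5,int(o[1])-40,int(o[0])+110,int(o[1])+50));ys,xs=np.nonzero(m);print(xs.min(),xs.max(),ys.min(),ys.max())
for x in range(xs.min(),xs.max()+1,5):
    r=ys[xs==x];print(x,r.min(),r.max(),end=" | ")
for a in(-6,-3,0,3,6):
    d=np.cos(np.radians(a))*R[:,0]+np.sin(np.radians(a))*np.array([0,0,1.]);g=p-.008*R[:,2]
    print(a,proj("side",np.array([g-.03*d,g-.1825*d,g-.2275*d])).round(1).tolist())
cv2.imwrite("pics/c7.png",cv2.resize(b[100:260,220:380,::-1],(600,600),interpolation=2))
E
```

```text
time_s: 17.08
position: [0.3535, 0.2695, 0.2407]
time_s: 18.08
position: [0.3547, 0.269, 0.238]
tool_rot: [[-1.0, -0.008, -0.003], [-0.008, 1.0, -0.001], [0.003, -0.001, -1.0]]
18.08 [0.3547 0.269  0.238 ] [ 0.6  0.1 -3.4] [-0.07  0.38 -0.04] 0.0158 117.7
[ 2.18804582e+01  1.09815634e+01  8.89185204e+01 -5.37379654e-03
  8.02728620e+01 -6.86256718e+01]
tcp px [214.86654554 152.73064601]
219 295 137 155
219 148 152 | 224 144 153 | 229 143 155 | 234 143 154 | 239 142 153 | 244 141 152 | 249 140 152 | 254 140 151 | 259 139 151 | 264 138 150 | 269 138 149 | 274 137 149 | 279 139 148 | 284 139 144 | 289 138 144 | 294 138 143 | -6 [[225.3, 148.0], [279.1, 138.5], [294.7, 135.8]]
-3 [[225.4, 148.6], [279.6, 141.8], [295.2, 139.9]]
0 [[225.5, 149.1], [279.9, 145.2], [295.5, 144.0]]
3 [[225.5, 149.7], [280.0, 148.5], [295.6, 148.1]]
6 [[225.6, 150.2], [279.9, 151.8], [295.5, 152.2]]
```

View pics/c7.png

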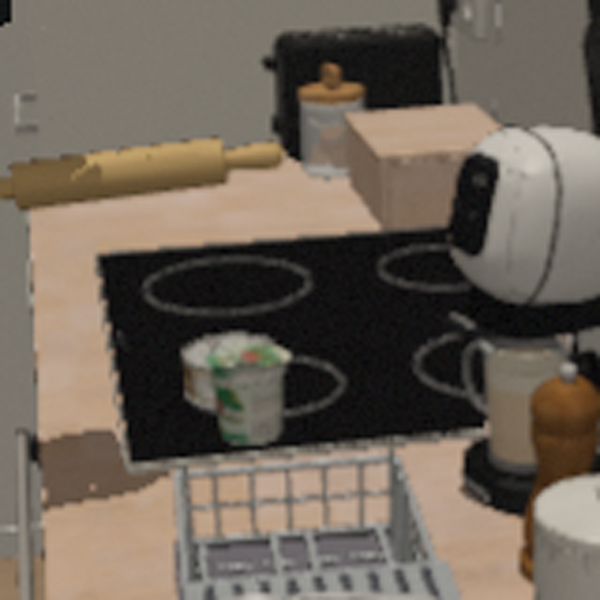

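The pin is held at about −3.4° from level, far above everything. The drainer and tub look unchanged. I'll wait to see whether the grip creeps.

```bash
for i in 1 2; do python3 -m jog '[{"linear":[0,0,0],"roll":0},{"linear":[0,0,0],"roll":0},{"linear":[0,0,0],"roll":0},{"linear":[0,0,0],"roll":0},{"linear":[0,0,0],"roll":0},{"linear":[0,0,0],"roll":0},{"linear":[0,0,0],"roll":0},{"linear":[0,0,0],"roll":0},{"linear":[0,0,0],"roll":0},{"linear":[0,0,0],"roll":0},{"linear":[0,0,0],"roll":0},{"linear":[0,0,0],"roll":0}]' | head -1
cat > p.py <<'E'
from h import *
st();b=optics.get_image('side');s=env.observe();p=np.array(s["position"]);R=np.array(s["tool_rot"])
o=proj("side",p[None])[0]
m=pinmask(b,(int(o[0])-5,int(o[1])-40,int(o[0])+110,int(o[1])+50));ys,xs=np.nonzero(m)
X=np.arange(229,275);Y=np.array([(ys[xs==x].min()+ys[xs==x].max())/2 for x in X]);sl=np.polyfit(X,Y,1)[0]
A=np.arange(-15,16);S=[]
for a in A:
    d=np.cos(np.radians(a))*R[:,0]+np.sin(np.radians(a))*np.array([0,0,1.]);g=p-.008*R[:,2]
    q=proj("side",np.array([g-.03*d,g-.1825*d]));S.append((q[1,1]-q[0,1])/(q[1,0]-q[0,0]))
print("pitch",np.interp(sl,S,A),"slope",sl,"xmax",xs.max())
E
python3 p.py; done
```

```text
time_s: 19.13
19.13 [0.3547 0.2693 0.2397] [-0.8  1.1 -3. ] [-0.02  0.35  0.05] 0.0155 117.8
pitch -3.620987229715958 slope -0.1360777058279367 xmax 295
time_s: 20.18
20.18 [0.3547 0.2693 0.2397] [ 0.5 -0.4 -4.1] [-0.04  0.33 -0.06] 0.0154 117.8
pitch -3.622812667296736 slope -0.1360777058279367 xmax 295
```

```bash
python3 -m jog '[{"linear":[0,0,0],"roll":0},{"linear":[0,0,0],"roll":0},{"linear":[0,0,0],"roll":0},{"linear":[0,0,0],"roll":0}]' -0.98 75 | tail -2; python3 p.py
```

```text
grip_width: 0.0155
gripper_force: 117.8
20.57 [0.3547 0.2693 0.2397] [-0.4  0.3 -3.9] [-0.    0.26 -0.  ] 0.0155 117.8
pitch -3.665565818007675 slope -0.13678692568609227 xmax 295
```

The pin holds steady at 3.6° off level. I'll restore the grip command, check that the scene is undisturbed and hand in.

```bash
python3 -m jog '[{"linear":[0,0,0],"roll":0},{"linear":[0,0,0],"roll":0},{"linear":[0,0,0],"roll":0},{"linear":[0,0,0],"roll":0},{"linear":[0,0,0],"roll":0}]' -1 120 | tail -2; python3 p.py
python3 - <<'E'
from h import *
a=cv2.imread("pics/side0.png").astype(int);b=optics.get_image("side")[:,:,::-1].astype(int)
d=np.abs(a-b).max(2)
for n,(x,y,w,h) in dict(shelf=(268,250,80,28),canister=(360,226,45,60),salt=(390,260,24,42),mug=(232,325,55,70),mill=(358,198,26,60),tub=(276,190,22,30)).items(): print(n,(d[y:y+h,x:x+w]>40).sum())
print(env.observe()["qvel"]);print(env.close_job())
E
```

```text
grip_width: 0.0154
gripper_force: 117.8
21.03 [0.3547 0.2693 0.2397] [ 0.5 -0.1 -3. ] [-0.07  0.32  0.02] 0.0154 117.8
pitch -3.6228126585486145 slope -0.1360777058279367 xmax 295
shelf 35
canister 0
salt 0
mug 0
mill 0
tub 50
[ 0.00350159 -0.0584165  -0.02253838 -0.00220017  0.04900229 -0.05407763]
the job is handed in; nothing more can be done
None
```

The rolling pin is out and the job is handed in at about 21 s: it is held still about 3.6° off level, well over 5 cm above the shelf and touching nothing else. To level it I rested its low end on the drainer's far rim. The canister, salt shaker, mug and pepper mill did not move in the side view; the shelf/spoon and tub areas showed small pixel changes, and the pictures I viewed showed no movement there.

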